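Close a plaster casting mould by pushing

ROBOT

A 7-joint arm with a two-finger parallel gripper is mounted at the origin on the work surface. World frame = base frame: x ahead of the robot, y to its left, z up, the work surface at z = 0. Lengths are in m, angles in rad, forces in N, time in s.
With the tool pointing down it reaches from about 0.35 to 0.9 m from the base axis. Payload 19.9 kg.
Tool frame: the origin (TCP) lies on the centre line of the jaws, within the pads' length; the fingertips stand 25 mm ahead of it and the grasp point (between the pads) lies 6 mm ahead of it; z points along the fingers, y is the line along which they close (so a half turn about z gives the same grasp; the last joint's range is limited). The gripper opens to 85 mm and grips with 20 to 120 N. Pads are 22 mm wide; open, the fingers measure 114 mm over their backs; the gripper's body (76 mm by 85 mm) begins 54 mm behind the grasp point. The pads swing forward as they close: fully open they stand 13 mm farther back than shut.
Start: joints at [-1.179, 0.417, -0.01, 1.614, 0.005, 1.111, -0.053], TCP at [0.262, 0.567, 0.223] pointing down, gripper open.
Joint ranges: [-2.81, 2.81], [-0.39, 2.02], [-1.27, 1.25], [0.06, 2.57], [-1.19, 4.33], [0.19, 2], [-2.82, 2.82]. Speed limits (rad/s): [1.89, 1.89, 2.39, 2.39, 3.01, 3.01, 3.01].

INTERFACE

Orientations are given as a 3x3 rotation matrix whose columns are the frame's x, y, z axes.
In Python, from bench import * gives the robot as it stands. The module is installed in compiled form; this text tells all that it offers.
- The arm moves only by the shell command python3 -m inch 'ROWS'. ROWS is JSON, a list of rows, each an object with "rotation": the turn, a rotation vector about the tool's x, y, z as a fraction of full scale, a list of three; "linear": the shift along the tool's x, y, z as a fraction of full scale, a list of three; "jaw": the opening, from 0 (shut) to 1 (fully open). In form: [{"rotation": [rx, ry, rz], "linear": [dx, dy, dz], "jaw": jaw}, ...]. A call has 1 to 12 rows; each row is the pose to reach, as a shift and turn from the pose commanded when the call began, along the tool's axes at that moment; what a row does not reach only later rows make up. Full scale, the value 1, is 500 mm for a shift and 30 degrees for a turn. A row lasts 1/8 s, in which the tool goes at most 62.5 mm and 10.7 degrees, less where a joint would pass 70% of its speed; a pose out of reach is approached as far as the arm can. A call with a number of a shift or a turn outside -1 to 1 is refused whole. A call with a gripper value outside its range is refused whole. The fingers move at their own pace and stop on an object; the grip force is fixed at half the most. Time passes only in rows, so rows that repeat a pose let the fingers close. It gives the time, the measured TCP pose, the force, the opening and the grip force at its end, in the units of the state.
- read_state(): the state, without advancing time (a new reading comes with each control period).
- capture(name): name is "scene" or "top" or "wrist"; returns a dict with "img" (384x512x3 uint8, red, green, blue), "intrinsics" (3x3 intrinsics, pixels), "xyz" and "rotation" of the camera in the world; the wrist camera has in their place "hand_eye" (4x4, takes a point from camera to tool coordinates, whose origin is the TCP and whose axes are the flange's). Camera axes: x right, y up, looking along -z (the intrinsics and any distortion apply to the point x, -y, -z); pixel columns grow to the right and rows downward; lengths in m; the calibration is good to about 2 mm. A picture is of the moment at which its call begins: read the wrist's pose just before it. There is no depth.
- hand_in(): hands the job in; it is judged then, once.
The state is a dict: "time": time; "qpos": joint angles; "dq": joint speeds; "tau": joint torques, N m; "tool_pos": TCP position; "eef_rot": TCP orientation; "force": force on the tool from outside, world axes, zero at the start; "torque": the same for the moment, N m; "grip_width": finger opening in m; "grip_force": force on a finger pad.
Only numpy, scipy, OpenCV 4.12 (cv2) and the standard library are available. Lean on these libraries where they do the work, as an engineer would, in place of code of your own. Each camera call takes 0.05 s, during which the arm holds its last target. There are 200 camera calls.

TASK

Close the two-part plaster mould for casting: with the fingertips, push the loose near half along the wooden board until its end is against the side fence and its open face sits flush and square against the fixed half, with no gap. Push gently, only slide it: never pick it up or tip it. Leave the pots and tools around it where they are.

Things in the scene. Friction and masses are not known exactly. Their poses are not given: they have to be found in the camera images.
- board: Fixed wooden casting board on the table, 12 mm thick, spanning x -160 to +150 mm and y -200 to +110 mm. Origin on its underside (table height). Its x axis points away from the robot (turned up to 0.25 rad either way), y to the left, z up.
- fixed_half (a point): Top centre of the FIXED half of the plaster mould, 90 mm (x) by 150 mm (y) by 64 mm high, fastened to the board at board x +50 to +140 mm, y -75 to +75 mm, a low fence behind it. Its parting face, with a half-round hollow open on top, looks to the robot (board -x). Board's axes.
- fence (a point): Point on the side fence's inner face, at the board's top, midway along it. The fence, light wood, stands on the left of the board: 20 mm thick, 40 mm high above the board, 280 mm long, from board x -130 to +150 mm; its inner face is at board y = +75 mm and touches the fixed half's left end. Board's axes.
- mould: LOOSE mould half, off-white plaster, 90 (x) by 150 (y) by 64 mm high, 0.6 to 0.95 kg; stands on the board, nearer the robot than the fixed half, off the fence. Origin: centre of underside. Plain flat back at x -45 mm (robot side), plain ends at y -75 and +75 mm, parting face at x +45 mm with a half-round hollow (radius 48 mm, open on top). Slides by dry friction, a push under 12 N.
- face (a point): On the loose half: bottom centre of its parting face (45 mm along its x axis from its origin, at the underside). Same axes as the loose half.
- home (a point): Where point face must come: bottom centre of the fixed half's parting face (board x +50 mm, y 0, on the board's top, 12 mm above the table). Board's axes. With the loose half there and square, its left end touches the side fence and its ends are in line with the fixed half's.
- prop: Bystander: terracotta kiln prop, upright tube 38 mm across, 55 mm high, standing on the board's far right corner. Origin: centre of its underside.
- mug: Bystander: blue glazed mug, 76 mm across, 85 mm high, on the table left of the side fence. Origin: centre of its underside.
- jar: Bystander: green glass jar, 64 mm across, 90 mm high, on the table to the right of the board. Origin: centre of its underside.
- bowl: Bystander: steel bowl, 150 mm across, 75 mm high, on the table far left. Origin: centre of its underside.
- vase: Bystander: terracotta vase, 84 mm across, 115 mm high, on the table at the far right. Origin: centre of its underside.
- brush: Bystander: brush with a wooden handle lying on the table, to the near left. Origin: under it.
- rib: Bystander: flat wooden rib, 60 by 100 by 8 mm, lying on the table, near right. Origin: centre of its underside.
Not all that is in view belongs to the job. Leave any green look-alike of the mould alone.

How it is judged:
By the outcome, as a careful person would: the job done as asked, in the order asked, and still so for the second after the job is handed in, with the robot touching nothing.
It also fails if it takes over 58 s, if anything falls off the work surface, if the arm or the gripper's body presses on something with over 40 N, if the wrist force passes 120 N, or if a joint passes its speed limit or range.

## Working session

There is one attempt and no reset: what is moved stays moved. The work goes in short steps, Python scripts to look and compute and a shell command to move; the robot and the scene stay as the last step left them, time stands still between calls to the robot, and variables do not carry over. Pictures are saved under pics/ and viewed, at most 10 in all, crops included, and the job is handed in when it is done.

```bash
mkdir -p pics; python3 - <<'E'
from bench import *
import cv2,numpy as np
s=read_state();print(s['time'],s['tool_pos'],np.round(s['eef_rot'],3).tolist(),s['force'],s['grip_width'])
for n in('scene','top'):
    c=capture(n);cv2.imwrite(f'pics/{n}0.png',c['img'][:,:,::-1]);print(n,c['intrinsics'],c['xyz'],np.round(c['rotation'],4).tolist(),[k for k in c])
E
```

```text
0.0 [0.2619995  0.56704063 0.22205132] [[-0.908, 0.419, -0.0], [0.419, 0.908, -0.001], [-0.0, -0.001, -1.0]] [-0.37169413 -0.74418085  0.33988464] 0.08548029257687577
scene [[370.42361825   0.         258.71868329]
 [  0.         370.42361825 188.47043954]
 [  0.           0.           1.        ]] [ 1.30871751 -0.18929708  0.75242707] [[0.2451, -0.6451, 0.7237], [0.9695, 0.1615, -0.1845], [0.0021, 0.7468, 0.665]] ['img', 'intrinsics', 'xyz', 'rotation']
top [[483.15445402   0.         260.7233812 ]
 [  0.         483.15445402 187.2140097 ]
 [  0.           0.           1.        ]] [0.28601823 0.02564234 1.42959397] [[-0.0073, 0.9846, -0.1748], [-0.9998, -0.004, 0.0195], [0.0185, 0.1749, 0.9844]] ['img', 'intrinsics', 'xyz', 'rotation']
```

View pics/top0.png

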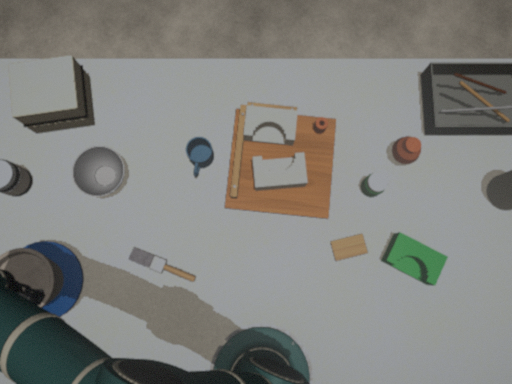

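View pics/scene0.png

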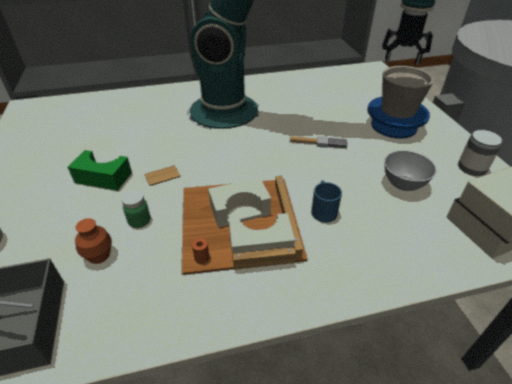

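The top view shows the board at about (226–335, 105–217), the fixed half at (270,122) and the loose half at (280,170). The green decoy is at (415,258). I'll zoom in for corners.

```bash
python3 - <<'E'
import cv2
a=cv2.imread('pics/top0.png')[95:225,215:345];b=cv2.resize(a,None,fx=4.6,fy=4.6,interpolation=cv2.INTER_CUBIC)
cv2.imwrite('pics/crop0.png',b)
E
```

```text
(no output)
```

View pics/crop0.png

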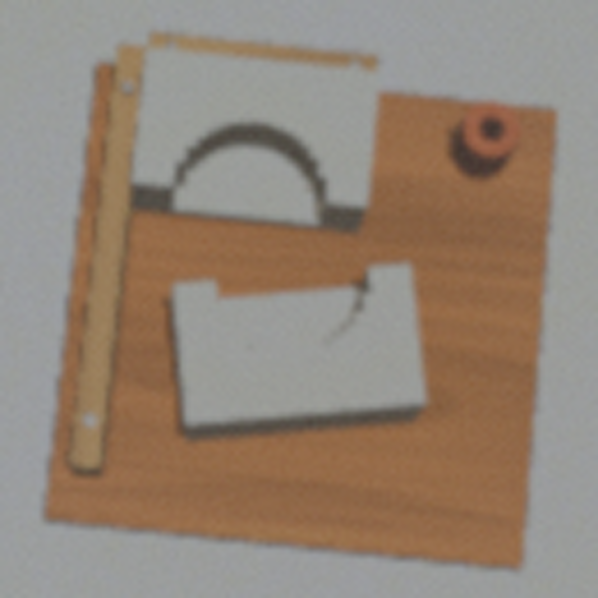

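```bash
cat > h.py <<'E'
from bench import *
import numpy as np,cv2
def cast(K,t,R,u,v,z):
    d=R@np.array([(u-K[0,2])/K[0,0],-(v-K[1,2])/K[1,1],-1]);return t+d*(z-t[2])/d[2]
E
python3 - <<'E'
from h import *
c=capture('top');K,t,R=c['intrinsics'],c['xyz'],np.array(c['rotation'])
P=lambda x,y,z:cast(K,t,R,215+(x+.5)/4.6-.5,95+(y+.5)/4.6-.5,z)
def ang(a,b):d=b-a;return np.arctan2(d[1],d[0]),np.linalg.norm(d[:2])
bnl,bnr,bfr=P(45,520,.012),P(522,568,.012),P(555,107,.012)
print('board',bnl,bnr,bfr,ang(bnr,bnl),ang(bnr,bfr))
m=[P(183,428,.076),P(427,405,.076),P(411,263,.076),P(172,283,.076)]
print('mould',np.round(m,4).tolist(),np.mean(m,0),ang(m[1],m[0]),ang(m[1],m[2]))
f=[P(133,187,.076),P(368,208,.076),P(380,65,.076)]
print('fixed',np.round(f,4).tolist(),ang(f[1],f[0]),ang(f[1],f[2]))
g=[P(100,468,.052),P(143,50,.052)];print('fence in',g,ang(g[0],g[1]))
E
```

```text
board [0.47684896 0.10541501 0.012     ] [ 0.44428679 -0.20077471  0.012     ] [ 0.75286022 -0.23265243  0.012     ] (np.float64(1.4648481470688972), np.float64(0.30791628324793685)) (np.float64(-0.1029415969562856), np.float64(0.3102156490199216))
mould [[0.5252, 0.0169, 0.076], [0.5391, -0.1346, 0.076], [0.6298, -0.1268, 0.076], [0.6173, 0.0233, 0.076]] [ 0.57784487 -0.05529384  0.076     ] (np.float64(1.662171165219673), np.float64(0.15218329224658161)) (np.float64(0.0864625498527829), np.float64(0.0910837315886574))
fixed [[0.6796, 0.0476, 0.076], [0.6656, -0.1004, 0.076], [0.7598, -0.1099, 0.076]] (np.float64(1.4765435494865529), np.float64(0.14873883425439716)) (np.float64(-0.10059409117306545), np.float64(0.09476373923363282))
fence in [array([0.50416407, 0.06891558, 0.052     ]), array([0.77855769, 0.04145187, 0.052     ])] (np.float64(-0.09975652900587034), np.float64(0.2757646021098896))
```

```bash
cat >> h.py <<'E'
A=-0.101; B=np.array([[np.cos(A),-np.sin(A)],[np.sin(A),np.cos(A)]]); O=np.array([.6233,-.0199])
def goto(bx,by,z,yaw):
    """fractions to bring TCP to board (bx,by), height z, tool-y at board angle yaw"""
    s=read_state();R=np.array(s['eef_rot']);p=s['tool_pos'];w=O+B@[bx,by]
    th=A+yaw;Y=np.array([np.cos(th),np.sin(th),0]);Z=np.array([0,0,-1.]);T=np.c_[np.cross(Y,Z),Y,Z]
    rv=cv2.Rodrigues(R.T@T)[0].ravel()
    print('t',round(s['time'],2),'board',np.round(B.T@(p[:2]-O),4),'z',round(p[2],4),'F',np.round(B.T@s['force'][:2],1),round(s['force'][2],1),
     'lin',np.round(R.T@(np.r_[w,z]-p)/.5,3),'rot',np.round(np.degrees(rv)/30,3),'q',np.round(s['qpos'],2))
E
python3 -m inch '[{"rotation":[0,0,1],"linear":[-0.586,-0.547,0],"jaw":0.6},{"rotation":[0,0,1],"linear":[-0.586,-0.547,0],"jaw":0.6},{"rotation":[0,0,1],"linear":[-0.586,-0.547,0],"jaw":0.6},{"rotation":[0,0,1],"linear":[-0.586,-0.547,0],"jaw":0.6},{"rotation":[0,0,1],"linear":[-0.586,-0.547,0],"jaw":0.6},{"rotation":[0,0,1],"linear":[-0.586,-0.547,0],"jaw":0.6},{"rotation":[0,0,1],"linear":[-0.586,-0.547,0],"jaw":0.6},{"rotation":[0,0,1],"linear":[-0.586,-0.547,0],"jaw":0.6}]'
python3 -c "
from h import *
goto(-.043,-.16,.2,0)"
```

```text
time: 1.15
tool_pos: [0.414, 0.1945, 0.2228]
eef_rot: [[-0.574, 0.819, 0.0], [0.819, 0.574, -0.0], [-0.0, 0.0, -1.0]]
force: [-0.6, 0.7, -0.3]
grip_width: 0.0517
grip_force: 0.0
t 1.15 board [-0.2299  0.1922] z 0.2228 F [-0.6  0.7] -0.3 lin [-0.777 -0.177  0.046] rot [0.   0.   1.36] q [-0.78  0.11  0.3   2.02 -0.04  1.01  0.14]
```

```bash

python3 -m inch '[{"rotation":[0,0,1],"linear":[-0.777,-0.177,0.046],"jaw":0.6},{"rotation":[0,0,1],"linear":[-0.777,-0.177,0.046],"jaw":0.6},{"rotation":[0,0,1],"linear":[-0.777,-0.177,0.046],"jaw":0.6},{"rotation":[0,0,1],"linear":[-0.777,-0.177,0.046],"jaw":0.6},{"rotation":[0,0,1],"linear":[-0.777,-0.177,0.046],"jaw":0.6},{"rotation":[0,0,1],"linear":[-0.777,-0.177,0.046],"jaw":0.6},{"rotation":[0,0,1],"linear":[-0.777,-0.177,0.046],"jaw":0.6},{"rotation":[0,0,1],"linear":[-0.777,-0.177,0.046],"jaw":0.6},{"rotation":[0,0,1],"linear":[-0.777,-0.177,0.046],"jaw":0.6}]'
python3 -c "
from h import *
goto(-.043,-.16,.12,0)"
```

```text
time: 2.28
tool_pos: [0.5651, -0.1706, 0.1994]
eef_rot: [[-0.092, 0.996, -0.001], [0.996, 0.092, 0.001], [0.001, -0.0, -1.0]]
force: [0.5, -0.0, -0.0]
grip_width: 0.0512
grip_force: 0.0
t 2.27 board [-0.0427 -0.1558] z 0.1994 F [0.5 0. ] -0.0 lin [-0.008 -0.002  0.159] rot [-0.001 -0.001  0.369] q [-0.2   0.43  0.57  1.74 -0.26  1.05  0.56]
```

```bash

python3 -m inch '[{"rotation":[0,0,0.369],"linear":[-0.012,-0.002,0.1],"jaw":0.6},{"rotation":[0,0,0.369],"linear":[-0.012,-0.002,0.2],"jaw":0.6},{"rotation":[0,0,0.369],"linear":[-0.012,-0.002,0.25],"jaw":0.6},{"rotation":[0,0,0.369],"linear":[-0.012,-0.002,0.28],"jaw":0.6},{"rotation":[0,0,0.369],"linear":[-0.012,-0.002,0.289],"jaw":0.6},{"rotation":[0,0,0.369],"linear":[-0.012,-0.002,0.289],"jaw":0.6},{"rotation":[0,0,0.369],"linear":[-0.012,-0.002,0.289],"jaw":0.6}]'
python3 - <<'E'
from h import *
goto(-.043,-.11,.055,0)
c=capture('scene');cv2.imwrite('pics/s1.png',cv2.resize(c['img'][140:300,110:340,::-1],None,fx=3,fy=3))
E
```

```text
time: 3.15
tool_pos: [0.5651, -0.1784, 0.0562]
eef_rot: [[0.102, 0.995, 0.001], [0.995, -0.102, -0.0], [-0.0, 0.001, -1.0]]
force: [0.2, 0.1, 0.4]
grip_width: 0.0513
grip_force: 0.0
t 3.15 board [-0.0419 -0.1635] z 0.0562 F [0.2 0.1] 0.4 lin [ 0.107 -0.002  0.002] rot [ 0.003  0.    -0.002] q [-0.14  0.62  0.52  1.83 -0.42  0.79  0.5 ]
```

View pics/s1.png

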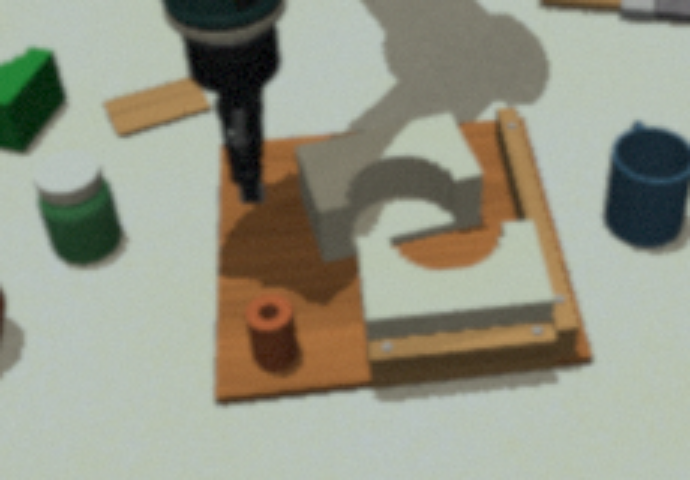

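The fingers, at (250,195) in the crop, stand clear to the right of the loose half. Now I push toward the fence.

```bash

python3 -m inch '[{"rotation":[0,0,0],"linear":[0.03,0,0],"jaw":0.6},{"rotation":[0,0,0],"linear":[0.05,0,0],"jaw":0.6},{"rotation":[0,0,0],"linear":[0.06,0,0],"jaw":0.6},{"rotation":[0,0,0],"linear":[0.07,0,0],"jaw":0.6},{"rotation":[0,0,0],"linear":[0.08,0,0],"jaw":0.6},{"rotation":[0,0,0],"linear":[0.09,0,0],"jaw":0.6},{"rotation":[0,0,0],"linear":[0.1,0,0],"jaw":0.6},{"rotation":[0,0,0],"linear":[0.108,0,0],"jaw":0.6},{"rotation":[0,0,0],"linear":[0.116,0,0],"jaw":0.6},{"rotation":[0,0,0],"linear":[0.124,0,0],"jaw":0.6},{"rotation":[0,0,0],"linear":[0.13,0,0],"jaw":0.6}]'
python3 - <<'E'
from h import *
goto(-.043,-.09,.055,0)
c=capture('top');cv2.imwrite('pics/t1.png',cv2.resize(c['img'][95:225,215:345,::-1],None,fx=4.6,fy=4.6,interpolation=cv2.INTER_CUBIC))
E
```

```text
time: 4.58
tool_pos: [0.5708, -0.1144, 0.0552]
eef_rot: [[0.103, 0.995, -0.001], [0.995, -0.103, -0.001], [-0.001, -0.0, -1.0]]
force: [-1.2, -6.7, 0.6]
grip_width: 0.0511
grip_force: 3.0
t 4.58 board [-0.0427 -0.0993] z 0.0552 F [-0.5 -6.8] 0.6 lin [ 0.019 -0.001  0.   ] rot [-0.001  0.002 -0.004] q [-0.25  0.61  0.52  1.86 -0.41  0.78  0.39]
```

View pics/t1.png

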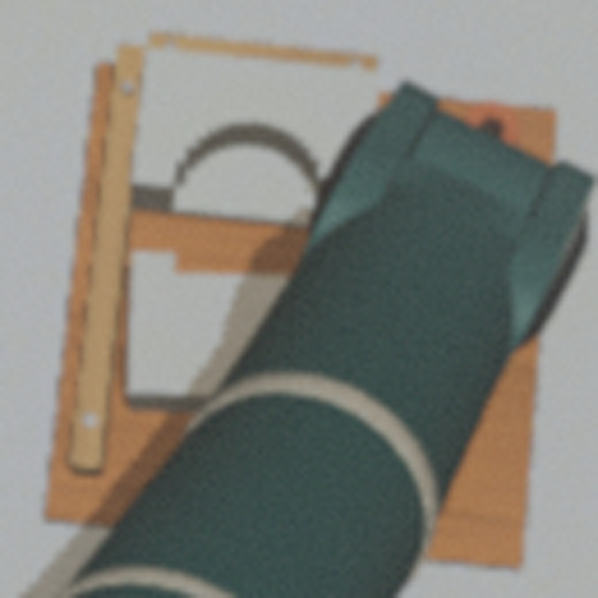

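The loose half, left edge at about (130,330), is nearly at the fence and still slightly turned. The push force is a steady 7 N, so I continue slowly.

```bash

python3 -m inch '[{"rotation":[0,0,0],"linear":[0.006,0,0],"jaw":0.6},{"rotation":[0,0,0],"linear":[0.01,0,0],"jaw":0.6},{"rotation":[0,0,0],"linear":[0.014,0,0],"jaw":0.6},{"rotation":[0,0,0],"linear":[0.018,0,0],"jaw":0.6},{"rotation":[0,0,0],"linear":[0.018,0,0],"jaw":0.6}]'
python3 -c "
from h import *
goto(-.043,-.09,.055,0)"
```

```text
time: 5.25
tool_pos: [0.5714, -0.106, 0.0552]
eef_rot: [[0.103, 0.995, -0.001], [0.995, -0.103, -0.002], [-0.002, -0.001, -1.0]]
force: [-4.4, -7.2, 2.3]
grip_width: 0.0511
grip_force: 4.1
t 5.25 board [-0.043  -0.0909] z 0.0552 F [-3.7 -7.6] 2.3 lin [ 0.002 -0.     0.   ] rot [-0.002  0.003 -0.004] q [-0.27  0.61  0.52  1.86 -0.41  0.78  0.37]
```

```bash

python3 -m inch '[{"rotation":[0,0,0],"linear":[0.004,0,0],"jaw":0.6},{"rotation":[0,0,0],"linear":[0.006,0,0],"jaw":0.6},{"rotation":[0,0,0],"linear":[0.006,0,0],"jaw":0.6}]'
python3 -m inch '[{"rotation":[0,0,0],"linear":[0.003,0,0],"jaw":0.6},{"rotation":[0,0,0],"linear":[0.004,0,0],"jaw":0.6},{"rotation":[0,0,0],"linear":[0.004,0,0],"jaw":0.6}]'
```

```text
time: 5.62
tool_pos: [0.5707, -0.1051, 0.0551]
eef_rot: [[0.104, 0.995, -0.002], [0.995, -0.104, -0.004], [-0.004, -0.002, -1.0]]
force: [-9.6, -17.5, 3.8]
grip_width: 0.0511
grip_force: 9.4
time: 6.0
tool_pos: [0.5702, -0.1044, 0.0551]
eef_rot: [[0.105, 0.994, -0.003], [0.994, -0.105, -0.005], [-0.005, -0.003, -1.0]]
force: [-14.2, -24.9, 5.2]
grip_width: 0.0514
grip_force: 12.9
```

Contact with the fence is made. I back off and look.

```bash

python3 -m inch '[{"rotation":[0,0,0],"linear":[-0.01,0,0],"jaw":0.6},{"rotation":[0,0,0],"linear":[-0.06,0,0],"jaw":0.6},{"rotation":[0,0,0],"linear":[-0.1,0,-0.05],"jaw":0.6},{"rotation":[0,0,0],"linear":[-0.2,0,-0.15],"jaw":0.8},{"rotation":[0,0,0],"linear":[-0.3,0,-0.22],"jaw":1},{"rotation":[0,0,0],"linear":[-0.3,-0.1,-0.22],"jaw":1},{"rotation":[0,0,0],"linear":[-0.3,-0.15,-0.22],"jaw":1}]'
python3 - <<'E'
from h import *
goto(-.15,0,.165,-np.pi/2);goto(-.15,0,.165,np.pi/2)
c=capture('top');cv2.imwrite('pics/t2.png',cv2.resize(c['img'][95:225,215:345,::-1],None,fx=4.6,fy=4.6,interpolation=cv2.INTER_CUBIC))
E
```

```text
time: 6.88
tool_pos: [0.4808, -0.242, 0.1657]
eef_rot: [[0.104, 0.995, 0.001], [0.995, -0.104, 0.0], [0.0, 0.001, -1.0]]
force: [0.5, 0.5, -0.2]
grip_width: 0.0851
grip_force: 0.0
t 6.88 board [-0.1193 -0.2354] z 0.1657 F [0.4 0.5] -0.2 lin [ 0.471 -0.063  0.002] rot [ 1.000e-03 -1.000e-03  2.993e+00] q [-0.11  0.38  0.64  1.9  -0.28  0.94  0.56]
t 6.88 board [-0.1193 -0.2354] z 0.1657 F [0.4 0.5] -0.2 lin [ 0.471 -0.063  0.002] rot [ 1.000e-03  1.000e-03 -3.007e+00] q [-0.11  0.38  0.64  1.9  -0.28  0.94  0.56]
```

View pics/t2.png

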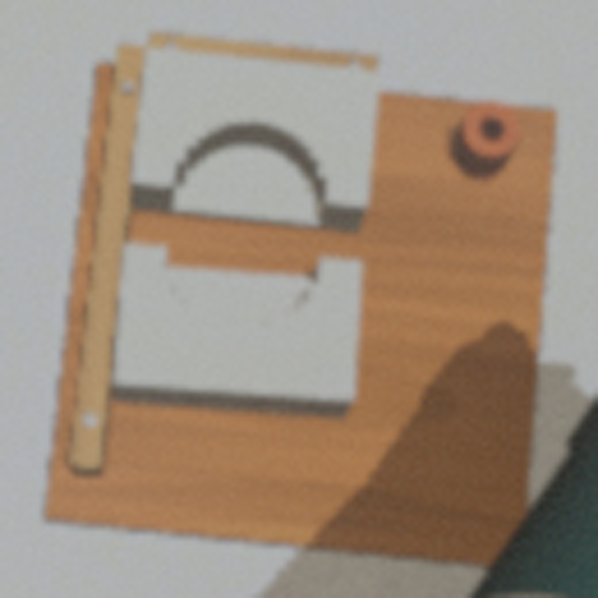

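The loose half is now against the fence at (115,320) and nearly square. Next I rotate the tool 90° and go behind its back.

```bash

python3 -m inch '[{"rotation":[0,0,-1],"linear":[0.157,-0.02,0],"jaw":1},{"rotation":[0,0,-1],"linear":[0.157,-0.02,0],"jaw":1},{"rotation":[0,0,-1],"linear":[0.157,-0.02,0],"jaw":1},{"rotation":[0,0,-1],"linear":[0.157,-0.02,0],"jaw":1}]'
python3 -c "
from h import *
goto(-.15,0,.165,np.pi/2)"
```

```text
time: 7.42
tool_pos: [0.481, -0.1619, 0.1654]
eef_rot: [[-0.408, 0.913, 0.0], [0.913, 0.408, 0.0], [-0.0, 0.001, -1.0]]
force: [1.2, -0.2, -0.7]
grip_width: 0.0854
grip_force: 0.0
t 7.42 board [-0.1273 -0.1557] z 0.1654 F [ 1.2 -0. ] -0.7 lin [0.293 0.116 0.001] rot [ 1.000e-03  1.000e-03 -2.004e+00] q [-0.17  0.3   0.52  1.97 -0.19  0.91  0.86]
```

```bash

python3 -m inch '[{"rotation":[0,0,-1],"linear":[0.147,0.058,0],"jaw":1},{"rotation":[0,0,-1],"linear":[0.147,0.058,0],"jaw":1},{"rotation":[0,0,-1],"linear":[0.147,0.058,0],"jaw":1},{"rotation":[0,0,-1],"linear":[0.147,0.058,0],"jaw":1}]'
python3 -c "
from h import *
goto(-.135,0,.165,np.pi/2)"
```

```text
time: 7.92
tool_pos: [0.4773, -0.0834, 0.1652]
eef_rot: [[-0.808, 0.589, 0.0], [0.589, 0.808, -0.0], [-0.0, 0.0, -1.0]]
force: [0.6, -0.8, -0.1]
grip_width: 0.0851
grip_force: 0.0
t 7.92 board [-0.1389 -0.0779] z 0.1652 F [ 0.7 -0.8] -0.1 lin [0.072 0.138 0.   ] rot [ 0.     0.    -1.011] q [-0.24  0.25  0.4   2.02 -0.12  0.89  1.17]
```

```bash

python3 -m inch '[{"rotation":[0,0,-1],"linear":[0.072,0.138,0],"jaw":1},{"rotation":[0,0,-1],"linear":[0.072,0.138,0],"jaw":1},{"rotation":[0,0,-1],"linear":[0.072,0.138,0],"jaw":1},{"rotation":[0,0,-1],"linear":[0.072,0.138,0],"jaw":1}]'
python3 - <<'E'
from h import *
goto(-.125,-.002,.053,np.pi/2)
c=capture('top');K,t,R=c['intrinsics'],c['xyz'],np.array(c['rotation'])
for x,y in [(113,388),(355,405),(362,260),(126,242),(133,187),(368,208)]: print(B.T@(cast(K,t,R,215+(x+.5)/4.6-.5,95+(y+.5)/4.6-.5,.076)[:2]-O))
E
```

```text
time: 8.43
tool_pos: [0.4885, -0.0067, 0.1651]
eef_rot: [[-0.994, 0.109, -0.0], [0.109, 0.994, -0.0], [0.0, -0.0, -1.0]]
force: [-0.5, -0.3, 0.0]
grip_width: 0.0856
grip_force: 0.0
t 8.43 board [-0.1354 -0.0004] z 0.1651 F [-0.5 -0.3] 0.0 lin [-0.021 -0.003  0.224] rot [-0.    -0.    -0.015] q [-0.28  0.25  0.27  2.01 -0.08  0.89  1.49]
[-0.08046306  0.07233838]
[-0.07657801 -0.07809542]
[ 0.01615703 -0.07484998]
[0.01317546 0.07367986]
[0.04916412 0.07287537]
[ 0.05016769 -0.07586008]
```

```bash

python3 -m inch '[{"rotation":[0,0,-0.015],"linear":[-0.01,-0.003,0.1],"jaw":1},{"rotation":[0,0,-0.015],"linear":[-0.021,-0.003,0.17],"jaw":1},{"rotation":[0,0,-0.015],"linear":[-0.021,-0.003,0.21],"jaw":1},{"rotation":[0,0,-0.015],"linear":[-0.021,-0.003,0.224],"jaw":1},{"rotation":[0,0,-0.015],"linear":[-0.04,-0.003,0.224],"jaw":1},{"rotation":[0,0,-0.015],"linear":[-0.055,-0.003,0.224],"jaw":1},{"rotation":[0,0,-0.015],"linear":[-0.07,-0.003,0.224],"jaw":1},{"rotation":[0,0,-0.015],"linear":[-0.08,-0.003,0.224],"jaw":1},{"rotation":[0,0,-0.015],"linear":[-0.09,-0.003,0.224],"jaw":1}]'
python3 - <<'E'
from h import *
goto(-.051,-.002,.053,np.pi/2)
E
```

```text
time: 9.6
tool_pos: [0.5334, -0.0124, 0.0533]
eef_rot: [[-0.996, 0.095, 0.0], [0.095, 0.996, -0.0], [-0.0, -0.0, -1.0]]
force: [-0.1, 0.6, -0.1]
grip_width: 0.0853
grip_force: 0.0
t 9.6 board [-0.0902 -0.0016] z 0.0533 F [-0.1  0.6] -0.1 lin [-0.078 -0.001  0.001] rot [-0.     0.     0.012] q [-0.22  0.5   0.23  1.97 -0.17  0.69  1.59]
```

```bash

python3 -m inch '[{"rotation":[0,0,0.012],"linear":[-0.01,0,0],"jaw":1},{"rotation":[0,0,0.012],"linear":[-0.018,0,0],"jaw":1},{"rotation":[0,0,0.012],"linear":[-0.026,0,0],"jaw":1},{"rotation":[0,0,0.012],"linear":[-0.034,0,0],"jaw":1},{"rotation":[0,0,0.012],"linear":[-0.042,0,0],"jaw":1},{"rotation":[0,0,0.012],"linear":[-0.05,0,0],"jaw":1},{"rotation":[0,0,0.012],"linear":[-0.057,0,0],"jaw":1},{"rotation":[0,0,0.012],"linear":[-0.064,0,0],"jaw":1},{"rotation":[0,0,0.012],"linear":[-0.068,0,0],"jaw":1}]'
python3 - <<'E'
from h import *
goto(-.051,-.002,.053,np.pi/2)
E
```

```text
time: 10.72
tool_pos: [0.5658, -0.0155, 0.0529]
eef_rot: [[-0.995, 0.101, -0.003], [0.101, 0.995, 0.0], [0.003, -0.0, -1.0]]
force: [-9.4, 0.1, 6.0]
grip_width: 0.0856
grip_force: 5.5
t 10.72 board [-0.0576 -0.0014] z 0.0529 F [-9.3 -0.9] 6.0 lin [-0.013 -0.001 -0.   ] rot [-0.    -0.005  0.   ] q [-0.21  0.54  0.23  1.89 -0.18  0.73  1.59]
```

```bash

python3 -m inch '[{"rotation":[0,0,0],"linear":[-0.005,0,0],"jaw":1},{"rotation":[0,0,0],"linear":[-0.009,0,0],"jaw":1},{"rotation":[0,0,0],"linear":[-0.009,0,0],"jaw":1}]'
python3 -m inch '[{"rotation":[0,0,0],"linear":[-0.004,0,0],"jaw":1},{"rotation":[0,0,0],"linear":[-0.006,0,0],"jaw":1},{"rotation":[0,0,0],"linear":[-0.006,0,0],"jaw":1}]'
```

```text
time: 11.1
tool_pos: [0.5704, -0.0159, 0.0529]
eef_rot: [[-0.995, 0.101, -0.002], [0.101, 0.995, 0.0], [0.002, -0.0, -1.0]]
force: [-8.1, 0.1, 3.8]
grip_width: 0.0854
grip_force: 4.4
time: 11.48
tool_pos: [0.5733, -0.0162, 0.0529]
eef_rot: [[-0.995, 0.101, -0.003], [0.101, 0.995, 0.0], [0.003, -0.0, -1.0]]
force: [-7.5, -0.2, 5.7]
grip_width: 0.0855
grip_force: 4.8
```

```bash

python3 -m inch '[{"rotation":[0,0,0],"linear":[-0.003,0,0],"jaw":1},{"rotation":[0,0,0],"linear":[-0.005,0,0],"jaw":1},{"rotation":[0,0,0],"linear":[-0.005,0,0],"jaw":1}]'
python3 -m inch '[{"rotation":[0,0,0],"linear":[-0.003,0,0],"jaw":1},{"rotation":[0,0,0],"linear":[-0.004,0,0],"jaw":1},{"rotation":[0,0,0],"linear":[-0.004,0,0],"jaw":1}]'
```

```text
time: 11.85
tool_pos: [0.5752, -0.0164, 0.0528]
eef_rot: [[-0.995, 0.101, -0.004], [0.101, 0.995, 0.0], [0.004, -0.0, -1.0]]
force: [-11.9, 1.9, 8.8]
grip_width: 0.0856
grip_force: 7.3
time: 12.22
tool_pos: [0.5756, -0.0163, 0.0526]
eef_rot: [[-0.995, 0.101, -0.007], [0.101, 0.995, 0.001], [0.007, 0.0, -1.0]]
force: [-24.0, 1.8, 17.2]
grip_width: 0.0852
grip_force: 14.5
```

Firm contact with the fixed half. I retract and check.

```bash

python3 -m inch '[{"rotation":[0,0,0],"linear":[0.01,0,0],"jaw":1},{"rotation":[0,0,0],"linear":[0.06,0,0],"jaw":1},{"rotation":[0,0,0],"linear":[0.1,0,-0.05],"jaw":1},{"rotation":[0,0,0],"linear":[0.18,-0.1,-0.15],"jaw":1},{"rotation":[0,0,0],"linear":[0.22,-0.22,-0.25],"jaw":1},{"rotation":[0,0,0],"linear":[0.22,-0.34,-0.25],"jaw":1},{"rotation":[0,0,0],"linear":[0.22,-0.46,-0.25],"jaw":1},{"rotation":[0,0,0],"linear":[0.22,-0.46,-0.25],"jaw":1}]'
python3 - <<'E'
from h import *
goto(0.005,-.13,.178,0)
c=capture('top');a=c['img'][95:195,225:325,::-1];d=capture('scene');b=d['img'][180:270,190:310,::-1]
cv2.imwrite('pics/t3.png',np.hstack([cv2.resize(a,(400,400),interpolation=3),cv2.resize(b,(400,400*90//120+100),interpolation=3)]))
E
```

```text
time: 13.22
tool_pos: [0.4454, -0.2381, 0.179]
eef_rot: [[-0.995, 0.105, 0.001], [0.105, 0.995, -0.001], [-0.001, -0.001, -1.0]]
force: [0.2, 0.5, -0.0]
grip_width: 0.0857
grip_force: 0.0
t 13.22 board [-0.155 -0.235] z 0.179 F [0.2 0.5] -0.0 lin [-0.319  0.211  0.002] rot [0.    0.004 2.993] q [ 0.09  0.27  0.39  1.96 -0.13  0.93  2.01]
```

View pics/t3.png

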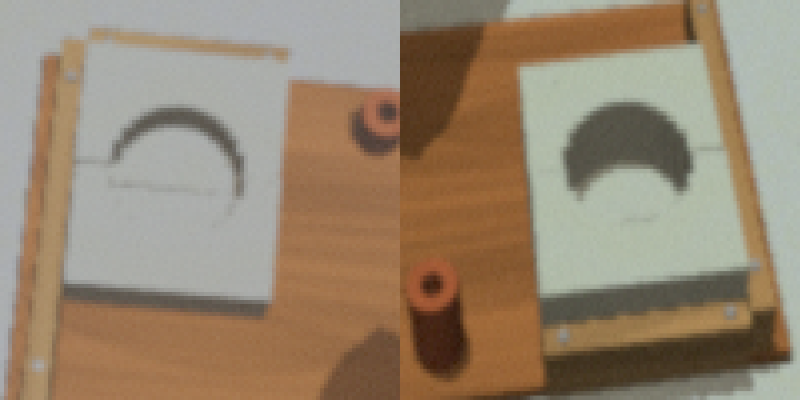

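The seam is tight on the right but shows a thin line on the fence side, at (95,160) and (705,150). I'll reseat with closed fingertips, first gently on the right end and then on the back near the fence.

```bash

python3 -m inch '[{"rotation":[0,0,0],"linear":[-0.1,0.05,0],"jaw":0},{"rotation":[0,0,0],"linear":[-0.2,0.11,0],"jaw":0},{"rotation":[0,0,0],"linear":[-0.3,0.2,0],"jaw":0},{"rotation":[0,0,0],"linear":[-0.31,0.21,0.05],"jaw":0},{"rotation":[0,0,0],"linear":[-0.31,0.21,0.12],"jaw":0},{"rotation":[0,0,0],"linear":[-0.31,0.21,0.2],"jaw":0},{"rotation":[0,0,0],"linear":[-0.31,0.21,0.24],"jaw":0},{"rotation":[0,0,0],"linear":[-0.31,0.21,0.248],"jaw":0},{"rotation":[0,0,0],"linear":[-0.31,0.21,0.248],"jaw":0}]'
python3 -c "
from h import *
goto(0,-.095,.053,np.pi/2)"
```

```text
time: 14.45
tool_pos: [0.6117, -0.1457, 0.0552]
eef_rot: [[-0.995, 0.101, 0.001], [0.101, 0.995, -0.0], [-0.001, -0.0, -1.0]]
force: [-0.7, 0.5, 0.6]
grip_width: 0.0001
grip_force: 0.0
t 14.45 board [ 0.0011 -0.1263] z 0.0552 F [-0.7  0.4] 0.6 lin [0.002 0.063 0.004] rot [-0.     0.002  0.   ] q [-0.02  0.63  0.28  1.73 -0.23  0.81  1.84]
```

```bash

python3 -m inch '[{"rotation":[0,0,0],"linear":[0,0.025,0],"jaw":0},{"rotation":[0,0,0],"linear":[0,0.045,0],"jaw":0},{"rotation":[0,0,0],"linear":[0,0.053,0],"jaw":0},{"rotation":[0,0,0],"linear":[0,0.06,0],"jaw":0},{"rotation":[0,0,0],"linear":[0,0.064,0],"jaw":0},{"rotation":[0,0,0],"linear":[0,0.064,0],"jaw":0}]'
python3 -m inch '[{"rotation":[0,0,0],"linear":[0,0.004,0],"jaw":0},{"rotation":[0,0,0],"linear":[0,0.006,0],"jaw":0},{"rotation":[0,0,0],"linear":[0,0.006,0],"jaw":0}]'
```

```text
time: 15.2
tool_pos: [0.6143, -0.1139, 0.0542]
eef_rot: [[-0.995, 0.101, -0.0], [0.101, 0.995, -0.0], [0.0, -0.0, -1.0]]
force: [-0.6, -0.3, -0.3]
grip_width: -0.0004
grip_force: 0.0
time: 15.58
tool_pos: [0.6145, -0.1116, 0.0542]
eef_rot: [[-0.995, 0.101, -0.0], [0.101, 0.995, -0.001], [-0.0, -0.001, -1.0]]
force: [-1.0, -4.7, 0.7]
grip_width: 0.0001
grip_force: 2.5
```

```bash

python3 -m inch '[{"rotation":[0,0,0],"linear":[0,0.003,0],"jaw":0},{"rotation":[0,0,0],"linear":[0,0.004,0],"jaw":0},{"rotation":[0,0,0],"linear":[0,0.004,0],"jaw":0}]'
python3 -m inch '[{"rotation":[0,0,0],"linear":[0,0.002,0],"jaw":0},{"rotation":[0,0,0],"linear":[0,0.002,0],"jaw":0}]'
```

```text
time: 15.95
tool_pos: [0.6144, -0.1103, 0.0542]
eef_rot: [[-0.995, 0.102, -0.0], [0.102, 0.995, -0.001], [0.0, -0.002, -1.0]]
force: [-1.7, -9.2, 0.7]
grip_width: 0.0001
grip_force: 4.4
time: 16.2
tool_pos: [0.6142, -0.1101, 0.0542]
eef_rot: [[-0.995, 0.102, -0.001], [0.102, 0.995, -0.002], [0.001, -0.002, -1.0]]
force: [-3.3, -12.6, 1.1]
grip_width: 0.0002
grip_force: 6.2
```

```bash

python3 -m inch '[{"rotation":[0,0,0],"linear":[0,0.003,0],"jaw":0},{"rotation":[0,0,0],"linear":[0,0.003,0],"jaw":0},{"rotation":[0,0,0],"linear":[0,0.003,0],"jaw":0}]'
python3 -m inch '[{"rotation":[0,0,0],"linear":[0,-0.02,0],"jaw":0},{"rotation":[0,0,0],"linear":[0,-0.07,0],"jaw":0},{"rotation":[0,0,0],"linear":[0,-0.07,-0.08],"jaw":0},{"rotation":[0,0,0],"linear":[0.08,-0.07,-0.15],"jaw":0},{"rotation":[0,0,0],"linear":[0.18,-0.05,-0.15],"jaw":0},{"rotation":[0,0,0],"linear":[0.24,0.05,-0.15],"jaw":0},{"rotation":[0,0,0],"linear":[0.24,0.15,-0.15],"jaw":0},{"rotation":[0,0,0],"linear":[0.24,0.25,-0.15],"jaw":0},{"rotation":[0,0,0],"linear":[0.24,0.272,-0.13],"jaw":0},{"rotation":[0,0,0],"linear":[0.24,0.272,-0.08],"jaw":0},{"rotation":[0,0,0],"linear":[0.24,0.272,0],"jaw":0},{"rotation":[0,0,0],"linear":[0.24,0.272,0],"jaw":0}]'
python3 -c "
from h import *
goto(-.055,.042,.053,np.pi/2)"
```

```text
time: 16.58
tool_pos: [0.614, -0.1098, 0.0542]
eef_rot: [[-0.995, 0.103, -0.001], [0.103, 0.995, -0.003], [0.001, -0.003, -1.0]]
force: [-6.2, -18.0, 1.7]
grip_width: -0.0004
grip_force: 8.9
time: 18.08
tool_pos: [0.5077, 0.0403, 0.0523]
eef_rot: [[-0.995, 0.101, -0.004], [0.101, 0.995, -0.001], [0.004, -0.001, -1.0]]
force: [0.6, -0.0, 0.3]
grip_width: 0.0004
grip_force: 0.0
t 18.07 board [-0.1211  0.0482] z 0.0523 F [0.6 0.1] 0.3 lin [-0.132 -0.012 -0.002] rot [-0.003 -0.008 -0.001] q [-0.34  0.47  0.24  2.03 -0.17  0.67  1.48]
```

```bash

python3 -m inch '[{"rotation":[0,0,0],"linear":[-0.05,0,0],"jaw":0},{"rotation":[0,0,0],"linear":[-0.1,0,0],"jaw":0},{"rotation":[0,0,0],"linear":[-0.125,0,0],"jaw":0},{"rotation":[0,0,0],"linear":[-0.135,0,0],"jaw":0},{"rotation":[0,0,0],"linear":[-0.142,0,0],"jaw":0},{"rotation":[0,0,0],"linear":[-0.145,0,0],"jaw":0},{"rotation":[0,0,0],"linear":[-0.145,0,0],"jaw":0}]'
python3 -m inch '[{"rotation":[0,0,0],"linear":[-0.003,0,0],"jaw":0},{"rotation":[0,0,0],"linear":[-0.004,0,0],"jaw":0},{"rotation":[0,0,0],"linear":[-0.004,0,0],"jaw":0}]'
```

```text
time: 18.95
tool_pos: [0.5792, 0.0341, 0.0541]
eef_rot: [[-0.995, 0.1, -0.004], [0.1, 0.995, 0.0], [0.004, -0.0, -1.0]]
force: [-13.0, 0.3, 9.3]
grip_width: 0.0003
grip_force: 6.3
time: 19.32
tool_pos: [0.5793, 0.034, 0.0539]
eef_rot: [[-0.995, 0.1, -0.008], [0.1, 0.995, 0.001], [0.008, -0.0, -1.0]]
force: [-26.6, 1.7, 21.2]
grip_width: -0.0001
grip_force: 13.5
```

```bash

python3 -m inch '[{"rotation":[0,0,0],"linear":[0.01,0,0],"jaw":0},{"rotation":[0,0,0],"linear":[0.06,0,0],"jaw":0},{"rotation":[0,0,0],"linear":[0.1,0,-0.05],"jaw":0},{"rotation":[0,0,0],"linear":[0.18,-0.1,-0.15],"jaw":0},{"rotation":[0,0,0],"linear":[0.22,-0.22,-0.25],"jaw":0},{"rotation":[0,0,0],"linear":[0.22,-0.34,-0.25],"jaw":0},{"rotation":[0,0,0],"linear":[0.22,-0.46,-0.25],"jaw":0},{"rotation":[0,0,0],"linear":[0.22,-0.55,-0.25],"jaw":0},{"rotation":[0,0,0],"linear":[0.22,-0.55,-0.25],"jaw":0}]'
python3 - <<'E'
from h import *
c=capture('top');a=c['img'][105:175,225:305,::-1];d=capture('scene');b=d['img'][180:260,220:300,::-1]
cv2.imwrite('pics/t4.png',np.hstack([cv2.resize(a,(400,350),interpolation=3),cv2.resize(b,(400,350),interpolation=3)]))
E
```

```text
time: 20.45
tool_pos: [0.4448, -0.233, 0.1797]
eef_rot: [[-0.994, 0.107, 0.001], [0.107, 0.994, -0.001], [-0.001, -0.001, -1.0]]
force: [0.4, 1.5, 0.8]
grip_width: 0.0
grip_force: 0.0
```

View pics/t4.png

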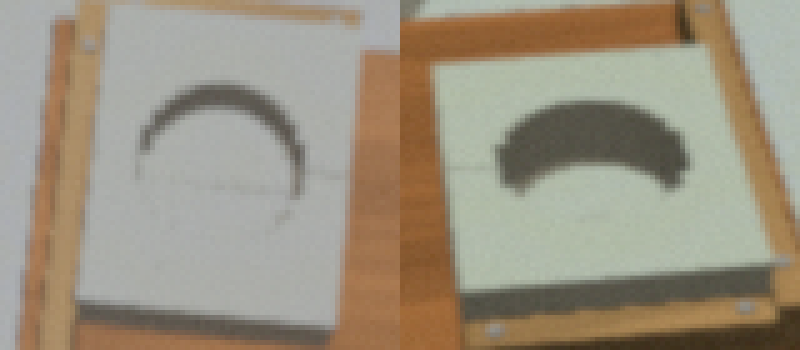

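Now the fence side is closed and a hairline shows on the right, at (330,175). A single push at the centre of the back closes both sides.

```bash
python3 -c "
from h import *
goto(-.1,-.008,.054,np.pi/2)"
```

```text
t 20.55 board [-0.1554 -0.2265] z 0.1792 F [-0.1  1.8] -0.2 lin [-0.11   0.437  0.25 ] rot [-0.    -0.    -0.003] q [ 0.04  0.26  0.44  1.97 -0.14  0.93  2.01]
```

```bash

python3 -m inch '[{"rotation":[0,0,0],"linear":[0,0.1,0],"jaw":0},{"rotation":[0,0,0],"linear":[0,0.2,0],"jaw":0},{"rotation":[0,0,0],"linear":[0,0.3,0],"jaw":0},{"rotation":[0,0,0],"linear":[0,0.4,0.05],"jaw":0},{"rotation":[0,0,0],"linear":[-0.05,0.437,0.13],"jaw":0},{"rotation":[0,0,0],"linear":[-0.1,0.437,0.2],"jaw":0},{"rotation":[0,0,0],"linear":[-0.11,0.437,0.25],"jaw":0},{"rotation":[0,0,0],"linear":[-0.16,0.437,0.25],"jaw":0},{"rotation":[0,0,0],"linear":[-0.185,0.437,0.25],"jaw":0},{"rotation":[0,0,0],"linear":[-0.195,0.437,0.25],"jaw":0},{"rotation":[0,0,0],"linear":[-0.203,0.437,0.25],"jaw":0},{"rotation":[0,0,0],"linear":[-0.208,0.437,0.25],"jaw":0}]'
python3 -c "
from h import *
goto(-.046,-.008,.054,np.pi/2)"
```

```text
time: 22.05
tool_pos: [0.5717, -0.0219, 0.0544]
eef_rot: [[-0.995, 0.101, 0.0], [0.101, 0.995, 0.0], [-0.0, 0.0, -1.0]]
force: [0.5, -0.3, -0.3]
grip_width: -0.0001
grip_force: 0.0
t 22.05 board [-0.0512 -0.0072] z 0.0544 F [ 0.5 -0.3] -0.3 lin [-0.01  -0.002  0.001] rot [0.    0.    0.001] q [-0.22  0.55  0.26  1.88 -0.2   0.74  1.62]
```

```bash

python3 -m inch '[{"rotation":[0,0,0],"linear":[-0.004,0,0],"jaw":0},{"rotation":[0,0,0],"linear":[-0.007,0,0],"jaw":0},{"rotation":[0,0,0],"linear":[-0.009,0,0],"jaw":0},{"rotation":[0,0,0],"linear":[-0.009,0,0],"jaw":0}]'
python3 -m inch '[{"rotation":[0,0,0],"linear":[-0.003,0,0],"jaw":0},{"rotation":[0,0,0],"linear":[-0.004,0,0],"jaw":0},{"rotation":[0,0,0],"linear":[-0.004,0,0],"jaw":0}]'
```

```text
time: 22.55
tool_pos: [0.5729, -0.0224, 0.0538]
eef_rot: [[-0.995, 0.101, -0.007], [0.101, 0.995, 0.001], [0.007, 0.0, -1.0]]
force: [-23.5, 1.5, 18.5]
grip_width: 0.0
grip_force: 11.8
time: 22.92
tool_pos: [0.5731, -0.0226, 0.0536]
eef_rot: [[-0.995, 0.101, -0.01], [0.101, 0.995, 0.001], [0.01, 0.0, -1.0]]
force: [-36.5, 2.1, 27.3]
grip_width: 0.0
grip_force: 18.4
```

```bash

python3 -m inch '[{"rotation":[0,0,0],"linear":[0.01,0,0],"jaw":0},{"rotation":[0,0,0],"linear":[0.06,0,0],"jaw":0},{"rotation":[0,0,0],"linear":[0.1,0,-0.05],"jaw":0},{"rotation":[0,0,0],"linear":[0.18,-0.1,-0.15],"jaw":0},{"rotation":[0,0,0],"linear":[0.22,-0.22,-0.25],"jaw":0},{"rotation":[0,0,0],"linear":[0.22,-0.34,-0.25],"jaw":0},{"rotation":[0,0,0],"linear":[0.22,-0.46,-0.25],"jaw":0},{"rotation":[0,0,0],"linear":[0.22,-0.46,-0.25],"jaw":0}]'
python3 - <<'E'
from h import *
c=capture('top');a=c['img'][105:175,225:305,::-1];d=capture('scene');b=d['img'][180:260,220:300,::-1]
cv2.imwrite('pics/t5.png',np.hstack([cv2.resize(a,(400,350),interpolation=3),cv2.resize(b,(400,350),interpolation=3)]))
E
```

```text
time: 23.92
tool_pos: [0.4447, -0.2439, 0.1801]
eef_rot: [[-0.995, 0.104, 0.001], [0.104, 0.995, -0.001], [-0.002, -0.001, -1.0]]
force: [0.3, 0.3, -0.6]
grip_width: 0.0
grip_force: 0.0
```

View pics/t5.png

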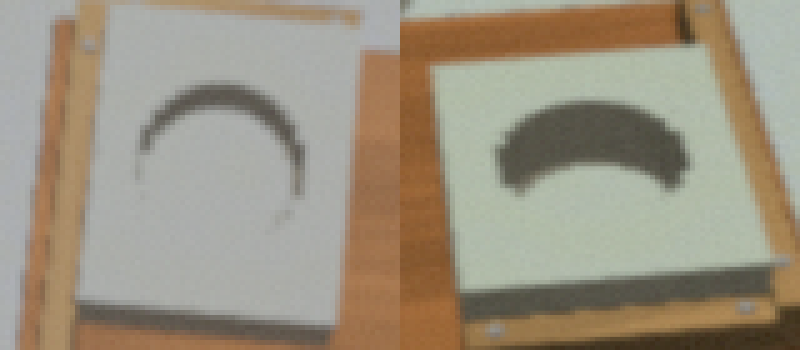

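The seam has vanished on both sides, the end lies against the fence at (85,200), and the right ends of the two halves are in line at (345,180). Handing in.

```bash
python3 -c "
from bench import *
print(hand_in())"
```

```text
the job is handed in; nothing more can be done
None
```

The mould is closed and handed in at about 24 s: the last pictures show no seam on either side and the loose half's end against the fence, it was only slid, and no bystander was touched.

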